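Shut the lamp box and hold the sample tube up over it

ROBOT

A 6-joint arm with a two-finger parallel gripper is mounted at the origin on the work surface. World frame = base frame: x ahead of the robot, y to its left, z up, the work surface at z = 0. Lengths are in m, angles in rad, forces in N, time in s.
With the tool pointing down it reaches from about 0.25 to 0.775 m from the base axis. Payload 4 kg.
Tool frame: the origin (TCP) lies midway between the tips of the shut fingers; the grasp point (between the pads) lies 19 mm behind it; z points along the fingers, x is the direction in which the jaws open and shut, and the axes are right-handed (so a half turn about z gives the same grasp; the last joint's range is limited). The gripper opens to 85 mm and grips with 20 to 120 N. Pads are 22 mm wide; open, the fingers measure 114 mm over their backs; the gripper's body (76 mm by 85 mm) begins 54 mm behind the grasp point. The pads swing forward as they close: fully open they stand 13 mm farther back than shut.
Start: joints at [-1.412, 0.087, 1.371, -0, 1.684, -0.103], TCP at [0.142, -0.531, 0.231] pointing down, gripper open.
Joint ranges: [-3.1, 3.1], [-0.76, 2.03], [0.27, 2.55], [-1.08, 4.22], [0.17, 2.65], [-2.57, 2.57]. Speed limits (rad/s): [2.79, 2.79, 3.14, 3.14, 3.14, 3.14].

INTERFACE

Orientations are given as [roll, pitch, yaw] about the fixed x, y, z axes, in that order (R = Rz(yaw) Ry(pitch) Rx(roll)).
In Python, from plant import manip gives the robot as it stands. The module is installed in compiled form; this text tells all that it offers.
- The arm moves only by the shell command python3 -m jog 'ROWS' [FORCE]. ROWS is JSON, a list of rows, each a list of 5 numbers: the opening, from 0 (shut) to 1 (fully open), then the shift along the tool's x, y, z in cm, then the turn about the tool's z in rad. A call has exactly 8 rows; each row is the pose to reach, as a shift and turn from the pose commanded when the call began, along the tool's axes at that moment; what a row does not reach only later rows make up. A row lasts 1/12 s, in which the tool goes at most 41.7 mm and 7.16 degrees, less where a joint would pass 70% of its speed; a pose out of reach is approached as far as the arm can. A call with a gripper value outside its range is refused whole. The fingers move at their own pace and stop on an object; FORCE is the grip in N (left out, the last holds). Time passes only in rows, so rows that repeat a pose let the fingers close, or fill a call up. It gives the time, the measured TCP pose, the force and the opening at its end, in the units of the state.
- manip.get_obs(): the state, without advancing time (a new reading comes with each control period).
- manip.grab_frame(name): name is "scene" or "top"; returns (picture, depth): 480x640x3 uint8, red, green, blue; 480x640 float32, m along the optical axis (not along the pixel's ray), 0 where there is no reading.
- manip.calibration(name): a dict with "fov_y" (degrees; the focal length in pixels is half the picture's height over the tangent of half this angle, whatever the lens; pixels are square), "cx", "cy" (the principal point, pixels), "origin" and "attitude" of the camera in the world. Camera axes: x right, y up, looking along -z (the intrinsics and any distortion apply to the point x, -y, -z); pixel columns grow to the right and rows downward; lengths in m; the calibration is good to about 2 mm. A picture is of the moment at which its call begins. calibration takes no time and is no camera call.
- manip.sign_off(): hands the job in, once; it reports no verdict.
The state is a dict: "time": time; "qpos": joint angles; "joint_vel": joint speeds; "effort": joint torques, N m; "eef_pos": TCP position; "ee_rot": TCP orientation; "force": force on the tool from outside, world axes, zero at the start; "moment": the same for the moment, N m; "gripper_width": finger opening in m.
Only numpy, scipy, OpenCV 4.12 (cv2) and the standard library are available. Lean on these libraries where they do the work, as an engineer would, in place of code of your own. Each camera call takes 0.05 s, during which the arm holds its last target.

TASK

The blue filter is already lying in the lamp box, so first shut its hinged white cover fully. Then draw the empty glass tube with the blue cap out of the sloping rack and hold it upright, cap up, over the middle of the shut cover, with its foot about 10 cm above the cover, ready for its glass to be inspected: finish while still holding it there in the gripper, still and touching nothing else. Leave the orange-capped tube, the wash bottle, the jar and the beaker where they stand.

Things in the scene. Friction and masses are not known exactly. Their poses are not given: they have to be found in the camera images.
- lampbox: aluminium lamp box, fixed to the bench, open-topped, 180 (x) x 200 (y) x 50 mm high, with yellow lamp tubes and a clear blue filter pane inside; origin at the centre of its underside on the bench, z up, +x towards the hinge side (the far side, away from the robot, yaw up to 0.3 rad either way)
- cover (a joint): hinge of the lamp box's cover, a white opal panel in a dark frame, 180 mm from hinge to free edge, 200 mm wide, 10 mm thick: 0 = shut flat on the box, grows as its robot-side edge rises (starts part open, 0.6 to 1.1). Its hinge is stiff: it stays where it is left and needs only 1 to 2 N at the free edge to move; pushing down on its outer (upper) face near the free edge shuts it
- cover_hinge (a point): point on the cover's hinge line, at mid width, 50.5 mm above the bench, on the underside plane of the cover; it turns with the cover (its -x axis runs from the hinge to the free edge, its z axis points out of the outer face, which lies 10 mm above it)
- cover_edge (a point): middle of the cover's free edge, on its outer (upper) face, 180 mm from the hinge line; moves with the cover
- cover_shut_middle (a point): centre of the upper face of the cover when shut, 60.5 mm above the bench; fixed to the lamp box, does not move with the cover
- rack: grey and steel sloping rack, fixed to the bench, 150 (x) x 210 (y) mm base, two square open-topped pockets 34 mm wide inside and 70 mm deep inside, side by side 90 mm apart (at y = +45 and -45 mm); the pockets lean 0.70 rad (40 degrees) from vertical, their mouths towards the rack's -x side (the robot, yaw up to 0.3 rad either way). Side plates reach 87 mm above the bench and the pocket rims 116 mm; origin at the centre between the pockets, on the bench
- tube_middle (a point): centre (half-way along) of the tube to be taken: flat-footed clear glass tube 30 mm in diameter with a blank white band below its blue screw cap (36 mm in diameter), 125 mm long in all, about 90 g; its z axis runs from foot to cap. The cap is the last 25 mm; at the start the lower 70 mm sit in a pocket of the rack (2 mm of play on each side, resting against the lower wall), the upper 55 mm stick out along the slope; it draws out freely along its own z axis
- othertube_middle (a point): centre of a like tube with an orange cap, in the rack's other pocket; to be left there
- washbottle: white wash bottle, 70 mm in diameter, 150 mm tall, origin at the centre of its underside; bystander
- jar: amber jar with yellow lid, 52 mm in diameter, 65 mm tall, origin at the centre of its underside; bystander
- beaker: glass beaker, 68 mm across the rim, 85 mm tall, origin at the centre of its underside; bystander
Things that resemble listed ones, but are neither listed nor needed, are in the scene too. What is shaped like the part that bears tube_middle but purple or turquoise is not meant.

How it is judged:
By the outcome, as a careful person would: the job done as asked, in the order asked, and still so for the second after the job is handed in, while the arm keeps its last pose, push and grip.
It also fails if it takes over 48 s, if anything falls off the work surface, if the arm or the gripper's body presses on something with over 40 N, if the wrist force passes 120 N, or if a joint passes its speed limit or range.

## Working session

There is one attempt and no reset: what is moved stays moved. The work goes in short steps, Python scripts to look and compute and a shell command to move; the robot and the scene stay as the last step left them, time stands still between calls to the robot, and variables do not carry over. Pictures are saved under pics/ and viewed, and the job is handed in when it is done.

```bash
mkdir -p pics
cat > h.py <<'E'
import numpy as np, cv2
from plant import manip
from scipy.spatial.transform import Rotation as R
def grab(n):
    p,d=manip.grab_frame(n); np.savez(f'{n}.npz',p=p,d=d); return p,d
E
python3 - <<'E'
from h import *
print(manip.get_obs())
for n in("scene","top"):
    print(n,manip.calibration(n))
    p,d=grab(n); cv2.imwrite(f'pics/{n}0.png',p[...,::-1])
E
```

```text
{'time': 0.0, 'qpos': array([-1.41210203e+00,  8.79574794e-02,  1.37227502e+00, -4.69328170e-05,
        1.68362411e+00, -1.03109449e-01]), 'joint_vel': array([-0.00060578,  0.00148292, -0.00197624,  0.00040291,  0.00025046,
       -0.00054599]), 'effort': array([ 1.68441643e-04, -3.51870525e+01, -3.13274896e+01, -1.57223071e-04,
        1.08118195e-02,  5.17499728e-06]), 'eef_pos': array([ 0.14224714, -0.53075608,  0.23012726]), 'ee_rot': array([-3.14140603e+00,  2.25672566e-03, -1.30899761e+00]), 'force': array([-0.4778949 ,  0.88429233, -0.03003893]), 'moment': array([-0.02993068, -0.05624377, -0.01816042]), 'gripper_width': 0.08514469175312642}
scene {'fov_y': 44.59940131528546, 'cx': 313.69430682190995, 'cy': 244.18228816563936, 'origin': array([ 1.19057228, -0.13525064,  1.13915368]), 'attitude': array([0.53613564, 0.00601954, 1.34796042])}
top {'fov_y': 54.5871402002363, 'cx': 323.16887318107405, 'cy': 245.76958940927054, 'origin': array([ 3.03516540e-01, -5.09691899e-04,  1.36528061e+00]), 'attitude': array([ 0.21328885, -0.00180515, -1.53907846])}
```

View pics/scene0.png

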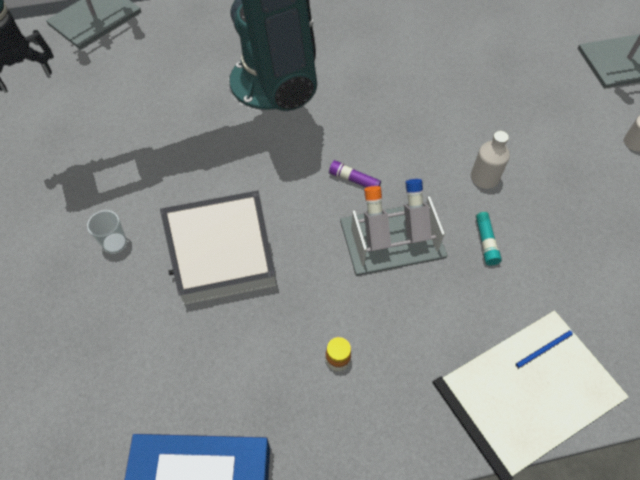

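View pics/top0.png

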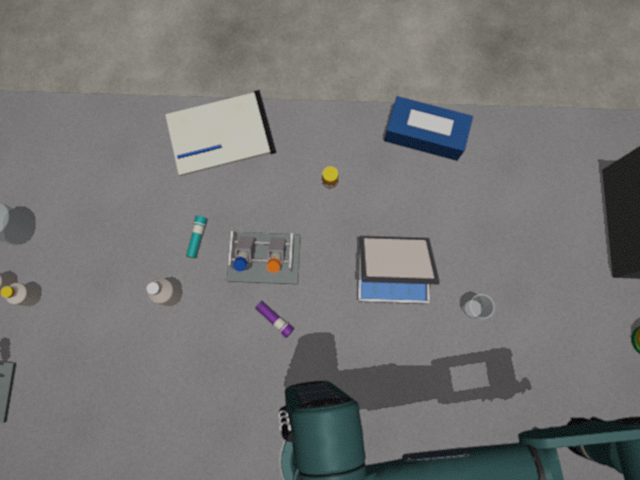

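The scene view shows the blue cap at (414,186) and the orange cap at (373,193), both in the rack. Purple (355,175) and turquoise (488,238) decoys lie on the bench. The lamp box is at (220,245) with its cover part open. In the top view the blue cap is at (240,264), orange (273,265), box (397,270), beaker (479,306), jar (330,175), wash bottle (160,291).

```bash
cat >> h.py <<'E'
def cam(n):
    c=manip.calibration(n); f=240/np.tan(np.radians(c['fov_y']/2))
    return f,c['cx'],c['cy'],np.array(c['origin']),R.from_euler('xyz',c['attitude']).as_matrix()
def cloud(n,d):
    f,cx,cy,o,M=cam(n); v,u=np.mgrid[0:480,0:640]
    P=np.stack([(u-cx)/f*d,-(v-cy)/f*d,-d],-1)
    return P@M.T+o
def ray(n,u,v):
    f,cx,cy,o,M=cam(n); r=M@np.array([(u-cx)/f,-(v-cy)/f,-1]); return o,r
def proj(n,X):
    f,cx,cy,o,M=cam(n); q=(np.atleast_2d(X)-o)@M
    return np.c_[cx+f*q[:,0]/-q[:,2], cy-f*q[:,1]/-q[:,2]]
E
python3 - <<'E'
from h import *
np.set_printoptions(precision=4,suppress=True)
for n in("scene","top"):
    z=np.load(n+'.npz');p,d=z['p'],z['d'];X=cloud(n,d);hsv=cv2.cvtColor(p,cv2.COLOR_RGB2HSV)
    print(n,'bench z',[np.round(X[y,x],4) for x,y in ((300,300),(330,220),(150,200))],(d==0).mean())
    roi=np.zeros((480,640),bool)
    def rep(name,m):
        cnt,lab,st,ce=cv2.connectedComponentsWithStats(m.astype(np.uint8))
        for i in range(1,cnt):
            if st[i,4]>40:
                q=X[lab==i]; q=q[np.isfinite(q).all(1)]
                print(name,ce[i].round(1),st[i,4],np.median(q,0),'zmax',np.percentile(q[:,2],95))
    h,s,v=[hsv[...,i].astype(int) for i in range(3)]
    rep('blue',(h>105)&(h<128)&(s>150)); rep('orange',(h>5)&(h<18)&(s>180)&(v>150)); rep('yellow',(h>22)&(h<35)&(s>180)&(v>150))
    # cover panel
    if n=='top': sl=(slice(238,285),slice(362,436))
    else: sl=(slice(190,300),slice(160,275))
    m=np.zeros((480,640),bool); m[sl]=True; m&=(v>170)&(s<50)
    m=cv2.erode(m.astype(np.uint8),np.ones((3,3)))>0
    q=X[m]; c=q.mean(0); U,S,Vt=np.linalg.svd(q-c,full_matrices=False)
    nn=Vt[2]*np.sign(Vt[2,2]); print('cover c',c,'n',nn,'angle',np.arccos(nn[2]),'hdir',np.arctan2(nn[1],nn[0]),'res',S[2]/len(q)**.5)
# crop
for n,(x,y,w,h) in {'top':(215,215,100,80),'scene':(335,165,120,115)}.items():
    p=np.load(n+'.npz')['p'][y:y+h,x:x+w]; cv2.imwrite(f'pics/crop_{n}.png',cv2.resize(p[...,::-1],None,fx=5,fy=5,interpolation=cv2.INTER_CUBIC))
E
```

```text
scene bench z [array([ 0.6573, -0.0516, -0.0015]), array([ 0.4722,  0.0594, -0.0024]), array([ 0.3254, -0.3436,  0.0038])] 0.004065755208333333
blue [413.8 185.1] 156 [0.5216 0.2253 0.1461] zmax 0.15425948480536292
blue [543.4 348.9] 239 [0.8837 0.3959 0.0241] zmax 0.028162513773865094
blue [198.  453.5] 3887 [ 0.9401 -0.2869  0.0811] zmax 0.08441746197501432
orange [372.7 192.5] 164 [0.5213 0.1369 0.1471] zmax 0.15460535207533577
cover c [ 0.5505 -0.1966  0.1198] n [-0.8743  0.0351  0.4841] angle 1.0654982438986687 hdir 3.1014213342312518 res 0.0434013700406795
top bench z [array([0.4342, 0.0689, 0.0034]), array([ 0.6804, -0.0118, -0.0016]), array([0.7246, 0.5404, 0.0033])] 0.004186197916666667
blue [427.7 129. ] 2516 [ 0.9407 -0.2949  0.0799] zmax 0.08521250261438928
blue [198.8 151.3] 76 [0.8796 0.4015 0.0223] zmax 0.027357071244325515
blue [239.6 263.9] 134 [0.5111 0.2261 0.1444] zmax 0.15305740688487465
orange [273.2 265.2] 126 [0.5106 0.1371 0.145 ] zmax 0.15435753355495863
yellow [329.9 173.8] 148 [ 0.8033 -0.007   0.0654] zmax 0.07007932092797058
yellow [  6.5 291.3] 79 [0.4225 0.8567 0.1098] zmax 0.11346278984911531
cover c [ 0.5267 -0.2103  0.1403] n [ 0.9582 -0.12    0.2595] angle 1.3082474522411158 hdir -0.12457985946588812 res 0.024478979823117378
```

Run:
```python
import cv2,numpy as np
a=cv2.imread('pics/crop_top.png');b=cv2.imread('pics/crop_scene.png')
p=np.load('top.npz')['p'][225:315,345:450,::-1]; cv2.imwrite('pics/crop_box.png',cv2.resize(p,None,fx=6,fy=6,interpolation=cv2.INTER_CUBIC))
```

```text
(no output)
```

View pics/crop_top.png

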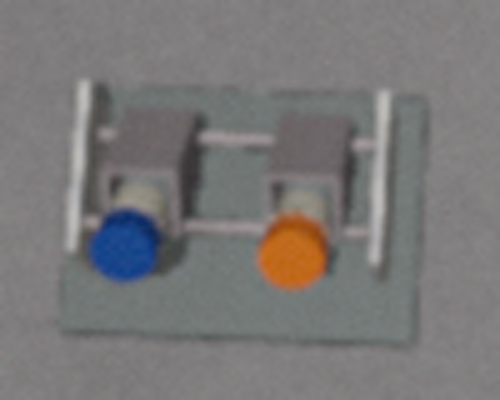

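View pics/crop_scene.png

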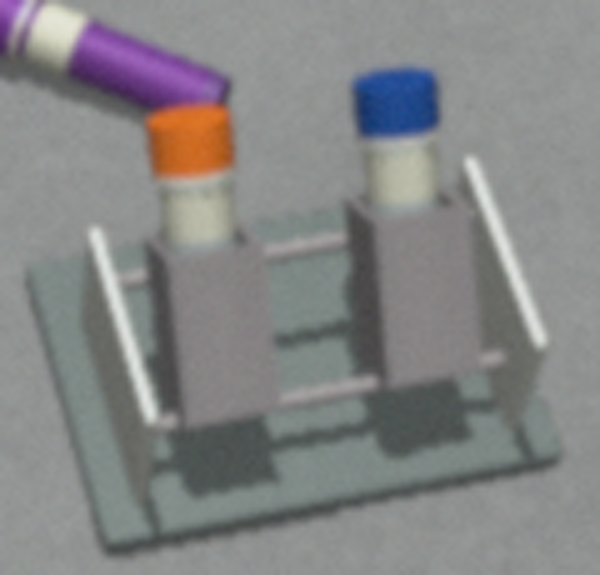

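View pics/crop_box.png

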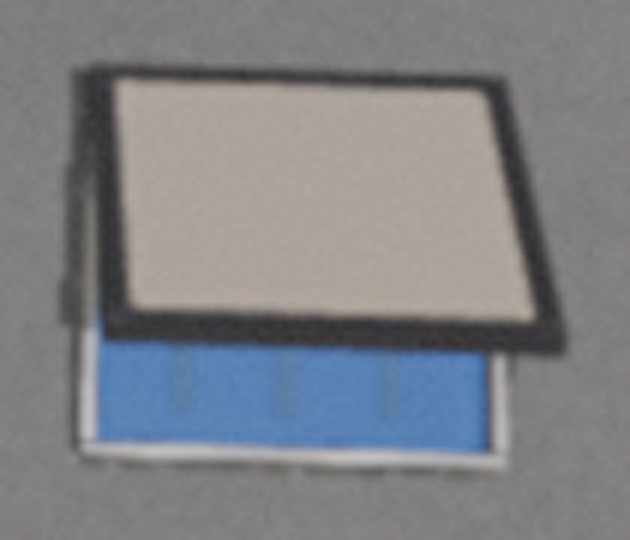

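The crop confirms the target: the blue-capped tube with the white band stands in the rack's +y pocket, at top (240,264) and scene (414,186). The purple and turquoise ones lie on the bench. Next I measure the box, cover and tube axis.

Run:
```python
from h import *
np.set_printoptions(precision=4,suppress=True)
def onz(n,u,v,z):
    o,r=ray(n,u,v); return o+r*(z-o[2])/r[2]
def tri(a,b):
    A=[];y=[]
    for n,(u,v) in (('top',a),('scene',b)):
        o,r=ray(n,u,v); r/=np.linalg.norm(r); Pm=np.eye(3)-np.outer(r,r); A.append(Pm);y.append(Pm@o)
    x,res,_,_=np.linalg.lstsq(np.vstack(A),np.hstack(y),rcond=None); return x,np.sqrt(res)
fl=onz('top',358.8,300.8,.05); fr=onz('top',429.2,302.5,.05); hl=onz('top',359,236,.055);hr=onz('top',429,237.7,.055)
print('front',fl,fr,np.linalg.norm(fl-fr),'hinge far corners',hl,hr)
d=fl-fr; print('yaw box', np.arctan2(-d[0],d[1]))
# panel plane
for n,box in (("top",(238,285,362,436)),("scene",(190,295,160,272))):
    z=np.load(n+'.npz');p,dd=z['p'],z['d'];X=cloud(n,dd)
    hsv=cv2.cvtColor(p,cv2.COLOR_RGB2HSV)
    m=np.zeros((480,640),np.uint8);a,b,c,e=box;m[a:b,c:e]=1
    m&=((hsv[...,1]<60)&(hsv[...,2]>(150 if n=='top' else 190))).astype(np.uint8)
    cnt,lab,st,ce=cv2.connectedComponentsWithStats(m); i=1+np.argmax(st[1:,4]); m=(lab==i).astype(np.uint8)
    cs,_=cv2.findContours(m,0,2); print(n,'panel px',st[i],cv2.approxPolyDP(cs[0],6,True)[:,0].tolist())
    m=cv2.erode(m,np.ones((7,7))); q=X[m>0]; q=q[np.abs(dd[m>0]-np.median(dd[m>0]))<.15]
    for _ in range(4):
        c=q.mean(0);_,S,Vt=np.linalg.svd(q-c,full_matrices=False);nn=Vt[2]*np.sign(Vt[2,2]); r=(q-c)@nn; q=q[np.abs(r)<2.5*r.std()]
    print('c',c,'n',nn,'angle',np.arccos(nn[2]),'az',np.arctan2(-nn[1],-nn[0]),'sd',r.std(),len(q))
# tube: cap top end centres by triangulation of cap centroid
print('cap blue',tri((239.6,263.9),(413.8,185.1)),'orange',tri((273.2,265.2),(372.7,192.5)))
# bystanders from depth
X=cloud('top',np.load('top.npz')['d'])
for nm,(u,v) in dict(wash=(153,289),beaker=(479,306),jar=(330,174),purple=(275,318)).items():
    print(nm,X[v-2:v+3,u-2:u+3].reshape(-1,3).mean(0))
# rack base corners (z~.01?)
for u,v in ((61,330),(415,345),(430,95),(75,85)): print(onz('top',215+u/5,215+v/5,.006))
```

```text
front [ 0.4328 -0.0994  0.05  ] [ 0.4343 -0.2979  0.05  ] 0.1985414722744367 hinge far corners [ 0.6195 -0.0967  0.055 ] [ 0.621  -0.2993  0.055 ]
yaw box 0.007799047779885511
top panel px [ 365  239   68   39 2344] [[365, 239], [368, 275], [432, 277], [424, 241]]
c [ 0.5469 -0.1971  0.1169] n [0.6147 0.0006 0.7888] angle 0.661947455060149 az -3.1405825874749547 sd 0.0016306237038794021 1700
scene panel px [ 168  198   99   90 6508] [[252, 198], [168, 214], [184, 287], [266, 270]]
c [ 0.548  -0.1971  0.1159] n [0.6157 0.0002 0.788 ] angle 0.6632501957527325 az -3.1412480838458863 sd 0.0021808475611585147 5298
cap blue (array([0.5131, 0.2289, 0.1354]), array([0.001])) orange (array([0.5123, 0.1387, 0.1359]), array([0.0011]))
wash [0.4366 0.4475 0.1498]
beaker [ 0.4332 -0.4527  0.0058]
jar [ 0.8028 -0.0072  0.0655]
purple [0.3783 0.1362 0.0316]
[0.4828 0.2851 0.006 ]
[0.4806 0.0766 0.006 ]
[0.6319 0.0741 0.006 ]
[0.6312 0.2879 0.006 ]
```

```bash
python3 -m jog '[[0,-4,-6,0,0.1],[0,-8,-12,0,0.2],[0,-12,-18,0,0.26],[0,-15,-24,0,0.26],[0,-18,-30,0,0.26],[0,-20.5,-36,1,0.26],[0,-22.5,-40,2,0.26],[0,-23.2,-41.9,3,0.26]]'
python3 - <<'E'
from h import *
from scipy.optimize import least_squares
np.set_printoptions(precision=4,suppress=True)
# cylinder fit of caps, axis lean .70, yaw~0
for nm,lo,hi in (('blue',105,128),('orange',5,18)):
  for n in('top','scene'):
    z=np.load(n+'.npz');p,d=z['p'],z['d'];X=cloud(n,d);h=cv2.cvtColor(p,cv2.COLOR_RGB2HSV)
    m=((h[...,0]>lo)&(h[...,0]<hi)&(h[...,1]>150)); q=X[m]; q=q[(abs(q[:,0]-.52)<.05)&(q[:,2]>.1)&(abs(q[:,1]-.18)<.09)]
    a=np.array([-np.sin(.7),0,np.cos(.7)]); e1=np.array([np.cos(.7),0,np.sin(.7)]); 
    t=q@a; u=q@e1; y=q[:,1]
    print(nm,n,len(q),'t',np.percentile(t,[2,10,50,90,98]),'u',np.percentile(u,[2,50,98]),'y',np.percentile(y,[2,50,98]))
E
```

```text
time: 0.77
eef_pos: [0.3777, -0.2939, 0.2205]
ee_rot: [-3.141, -0.001, -1.569]
force: [0.3, 0.0, 0.6]
gripper_width: -0.0001
blue top 134 t [-0.2278 -0.2245 -0.2185 -0.2161 -0.2143] u [0.4663 0.4844 0.499 ] y [0.212  0.2261 0.2421]
blue scene 155 t [-0.234  -0.2323 -0.2227 -0.2164 -0.2157] u [0.4743 0.4942 0.501 ] y [0.2129 0.2253 0.2409]
orange top 144 t [-0.2318 -0.2247 -0.2182 -0.2145 -0.2129] u [0.4666 0.4847 0.4977] y [0.1216 0.1373 0.1534]
orange scene 194 t [-0.235  -0.2329 -0.2218 -0.2157 -0.2152] u [0.468  0.4932 0.501 ] y [0.1224 0.136  0.1535]
```

```bash
python3 -m jog '[[0,-3,-4,1,0],[0,-6,-8,2,0],[0,-9,-10,3,0],[0,-9.6,-11,3.5,0],[0,-9.6,-11,3.5,0],[0,-9.6,-11,3.5,0],[0,-9.6,-11,3.5,0],[0,-9.6,-11,3.5,0]]'
```

```text
time: 1.43
eef_pos: [0.4859, -0.2004, 0.1858]
ee_rot: [-3.141, -0.001, -1.571]
force: [-0.3, 0.3, -0.4]
gripper_width: 0.0004
```

```bash
python3 -m jog '[[0,0,0,1.2,0],[0,0,0.1,2.2,0],[0,0,0.5,3.4,0],[0,0,1.0,4.6,0],[0,0,1.5,5.6,0],[0,0,2.0,6.6,0],[0,0,2.5,7.7,0],[0,0,2.9,8.8,0]]'; python3 -m jog '[[0,0,0.2,0.9,0],[0,0,0.4,1.8,0],[0,0,0.5,2.6,0],[0,0,0.5,3.2,0],[0,0,0.5,3.6,0],[0,0,0.5,3.8,0],[0,0,0.5,3.9,0],[0,0,0.5,3.9,0]]'
```

```text
time: 2.1
eef_pos: [0.4569, -0.1996, 0.0964]
ee_rot: [-3.141, -0.0, -1.57]
force: [0.8, 1.0, -0.2]
gripper_width: -0.0
time: 2.77
eef_pos: [0.4522, -0.1993, 0.0604]
ee_rot: [3.14, 0.0, -1.569]
force: [-6.7, 2.5, 11.0]
gripper_width: -0.0
```

```bash
python3 -m jog '[[0,0,0,0.1,0],[0,0,0,0.1,0],[0,0,0,-2,0],[0,0,0,-5,0],[0.3,-3,0,-9,0],[0.6,-7,0,-11,0],[0.65,-11,0,-12,0],[0.65,-15,1,-12,0]]'
python3 - <<'E'
from h import *
np.set_printoptions(precision=4,suppress=True)
p,d=grab('scene'); cv2.imwrite('pics/scene1.png',p[...,::-1]); X=cloud('scene',d)
h=cv2.cvtColor(p,cv2.COLOR_RGB2HSV); m=np.zeros((480,640),np.uint8); m[180:330,150:290]=1
m&=((h[...,1]<60)&(h[...,2]>185)).astype(np.uint8)
n,l,st,ce=cv2.connectedComponentsWithStats(m); i=1+np.argmax(st[1:,4]); m=(l==i).astype(np.uint8)
m=cv2.erode(m,np.ones((5,5)));q=X[m>0];c=q.mean(0);nn=np.linalg.svd(q-c,full_matrices=False)[2][2];nn*=np.sign(nn[2]);print(st[i],c,nn,q[:,:2].min(0),q[:,:2].max(0))
cs,_=cv2.findContours(m,0,2);print(cv2.minAreaRect(np.float32(q[:,:2])))
print(manip.get_obs()['eef_pos'],manip.get_obs()['gripper_width'])
E
```

```text
time: 3.43
eef_pos: [0.4468, -0.0575, 0.1819]
ee_rot: [-3.133, -0.002, -1.571]
force: [1.2, 0.8, 0.2]
gripper_width: 0.0482
[ 176  209   91   77 5088] [ 0.5279 -0.1971  0.0648] [-0.7247 -0.0256  0.6886] [ 0.4487 -0.2792] [ 1.1906 -0.1139]
((0.8199074268341064, -0.19477929174900055), (0.7420236468315125, 0.16475655138492584), 0.340156614780426)
[ 0.4441 -0.0498  0.181 ] 0.05503437443940234
```

View pics/scene1.png

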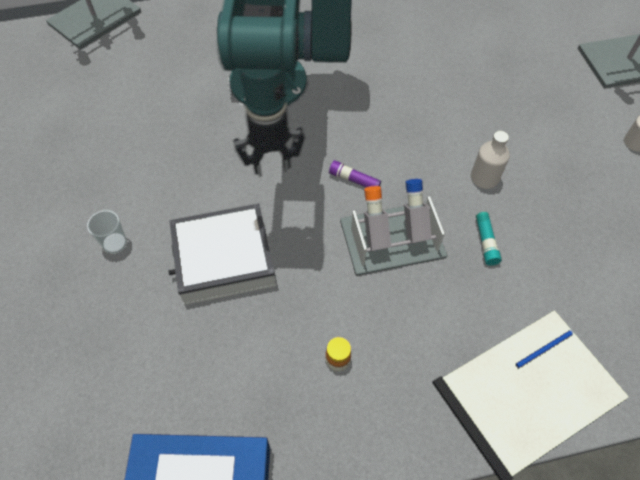

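The cover looks shut in the scene view: panel at about (220,247), no gap. I'll confirm with a clean plane fit.

Run:
```python
from h import *
np.set_printoptions(precision=4,suppress=True)
z=np.load('scene.npz');p,d=z['p'],z['d'];X=cloud('scene',d)
h=cv2.cvtColor(p,cv2.COLOR_RGB2HSV); m=np.zeros((480,640),np.uint8); m[180:330,150:290]=1
m&=((h[...,1]<60)&(h[...,2]>185)).astype(np.uint8)
n,l,st,ce=cv2.connectedComponentsWithStats(m); i=1+np.argmax(st[1:,4]); m=(l==i)&(d>.3)
q=X[m]; q=q[q[:,2]<.1]
A=np.c_[q[:,:2]-q[:,:2].mean(0),np.ones(len(q))];k=np.linalg.lstsq(A,q[:,2],rcond=None)[0];print('slope x,y,z',k,'centre',q.mean(0),np.percentile(q,[.5,99.5],0))
print(cv2.minAreaRect(np.float32(q[:,:2])))
```

```text
slope x,y,z [0.0008 0.0005 0.0619] centre [ 0.526  -0.1971  0.0619] [[ 0.4458 -0.2825  0.0565]
 [ 0.601  -0.1102  0.0676]]
((0.5231930017471313, -0.196245014667511), (0.16055001318454742, 0.1744319647550583), 0.21808643639087677)
```

```bash
python3 -m jog '[[0.65,-3,-1,-2,0],[0.65,-7,-2,-2.5,0],[0.65,-11,-3,-2.5,0],[0.65,-15,-4,-2.5,0],[0.65,-19,-5,-2.5,0],[0.65,-23,-6,-2.5,0],[0.65,-26,-7,-2.5,0],[0.65,-27.7,-7.3,-2.5,0]]';python3 -m jog '[[0.65,0,0,0,0],[0.65,0,0,0,0],[0.65,0,0,0,0],[0.65,0,0,0,0],[0.65,0,0,0,0],[0.65,0,0,0,0],[0.65,0,0,0,0],[0.65,0,0,0,0]]'
```

```text
time: 4.15
eef_pos: [0.5172, 0.2228, 0.2022]
ee_rot: [-3.141, 0.001, -1.565]
force: [0.2, -0.0, 0.3]
gripper_width: 0.0551
time: 4.82
eef_pos: [0.5165, 0.2185, 0.203]
ee_rot: [-3.141, -0.0, -1.57]
force: [0.4, -0.5, 0.2]
gripper_width: 0.055
```

```bash
python3 - <<'E'
from h import *
for n in('scene','top'):
    p,d=grab(n)
    c=p[110:260,330:480] if n=='scene' else p[200:320,190:320]
    cv2.imwrite(f'pics/{n}2.png',cv2.resize(c[...,::-1],None,fx=3.5,fy=3.5,interpolation=cv2.INTER_CUBIC))
E
cd pics; python3 -c "
import cv2,numpy as np
a=cv2.imread('scene2.png');b=cv2.imread('top2.png');b=cv2.resize(b,(int(b.shape[1]*.59),int(b.shape[0]*.59)));
o=np.zeros((a.shape[0],a.shape[1]+b.shape[1],3),np.uint8);o[:,:a.shape[1]]=a;o[:b.shape[0],a.shape[1]:]=b;cv2.imwrite('both2.png',o);print(o.shape)"
```

```text
(525, 793, 3)
```

View pics/both2.png

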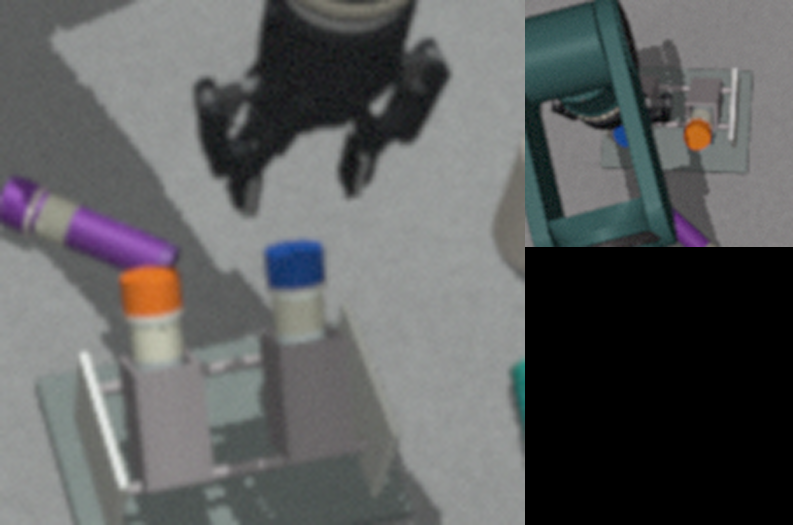

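The gripper, at crop (310,130), sits above the blue cap at crop (295,265), with the orange cap clear to one side. I'll descend and grip.

```bash
python3 -m jog '[[0.65,-0.8,0,1.5,0],[0.65,-0.8,0,3,0],[0.65,-0.8,0,4.5,0],[0.65,-0.8,0,6,0],[0.65,-0.8,0,7.2,0],[0.65,-0.8,0,8.2,0],[0.65,-0.8,0,8.8,0],[0.65,-0.8,0,8.8,0]]' 25;python3 -m jog '[[0.65,0,0,0,0],[0.3,0,0,0,0],[0.2,0,0,0,0],[0.2,0,0,0,0],[0.2,0,0,0,0],[0.2,0,0,0,0],[0.2,0,0,0,0],[0.2,0,0,0,0]]' 25
```

```text
time: 5.58
eef_pos: [0.5156, 0.2267, 0.1131]
ee_rot: [3.139, -0.001, -1.569]
force: [-0.5, 0.2, 0.2]
gripper_width: 0.0558
time: 6.25
eef_pos: [0.5171, 0.2273, 0.116]
ee_rot: [-3.14, 0.001, -1.569]
force: [-0.3, -0.2, 5.8]
gripper_width: 0.0356
```

```bash
python3 -m jog '[[0.2,0,0.4,-0.5,0],[0.2,0,1.1,-1.3,0],[0.2,0,1.9,-2.2,0],[0.2,0,2.7,-3.2,0],[0.2,0,3.5,-4.2,0],[0.2,0,4.3,-5.1,0],[0.2,0,5.1,-6.0,0],[0.2,0,5.5,-6.5,0]]' 30
python3 - <<'E'
from h import *
p,d=grab('scene'); cv2.imwrite('pics/scene3.png',cv2.resize(p[60:280,300:520,::-1],None,fx=2.7,fy=2.7,interpolation=cv2.INTER_CUBIC))
E
```

```text
time: 6.92
eef_pos: [0.4595, 0.2271, 0.1811]
ee_rot: [3.14, 0.0, -1.568]
force: [-0.3, -1.0, -0.5]
gripper_width: 0.0351
```

View pics/scene3.png

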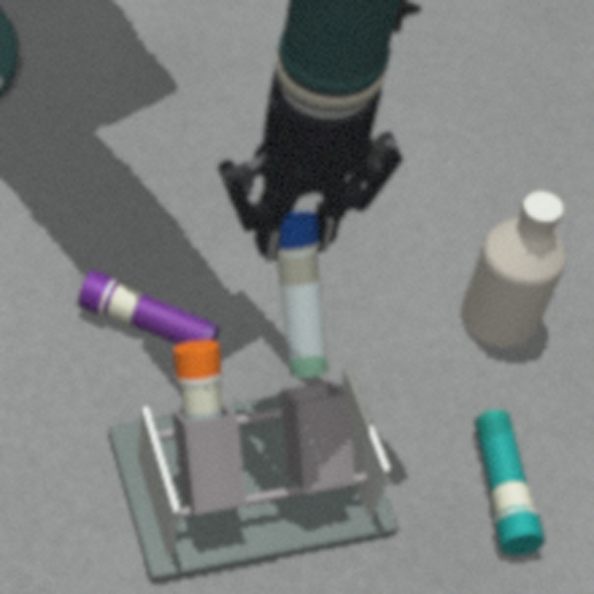

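The tube is out of its pocket, with its foot at crop (308,365), and the orange tube is unmoved. The jog interface can't tilt the tool. I'll turn the tube upright inside the jaws by pressing its foot gently against the fixed front wall of the lamp box while moving +x.

```bash
python3 -m jog '[[0.2,0,1.5,-1,0],[0.2,0,4,-2,0],[0.2,1,7,-2.5,0],[0.2,4,9.5,-2.5,0],[0.2,7.5,11.5,-2.5,0],[0.2,11,13,-2.5,0],[0.2,14.5,14.5,-2.5,0],[0.2,18,15.5,-2.5,0]]' 30; python3 -m jog '[[0.2,3.5,0.4,0,0],[0.2,7,0.4,0,0],[0.2,10.5,0.4,0,0],[0.2,14,0.4,0,0],[0.2,17.5,0.4,0,0],[0.2,20.5,0.4,0,0],[0.2,23,0.4,0,0],[0.2,24.5,0.4,0,0]]'
```

```text
time: 7.63
eef_pos: [0.3044, 0.0459, 0.2042]
ee_rot: [3.14, 0.0, -1.567]
force: [1.3, 0.1, -0.7]
gripper_width: 0.0351
time: 8.3
eef_pos: [0.3022, -0.2003, 0.2041]
ee_rot: [3.14, 0.001, -1.572]
force: [-0.2, -0.3, -1.5]
gripper_width: 0.035
```

```bash
python3 -m jog '[[0.2,0,0,0.5,0],[0.2,0,0,1,0],[0.2,0,0,1.5,0],[0.2,0,0,1.5,0],[0.2,0,0,1.5,0],[0.2,0,0,1.5,0],[0.2,0,0,1.5,0],[0.2,0,0,1.5,0]]'
python3 - <<'E'
from h import *
for n,(a,b,c,e) in (('scene',(60,310,120,420)),('top',(200,400,300,480))):
    p,d=grab(n); cv2.imwrite(f'pics/{n}4.png',cv2.resize(p[a:b,c:e,::-1],None,fx=2.4,fy=2.4,interpolation=cv2.INTER_CUBIC))
E
```

```text
time: 8.97
eef_pos: [0.3035, -0.1981, 0.1902]
ee_rot: [-3.141, -0.001, -1.568]
force: [-0.2, -0.6, -1.5]
gripper_width: 0.0349
```

View pics/scene4.png

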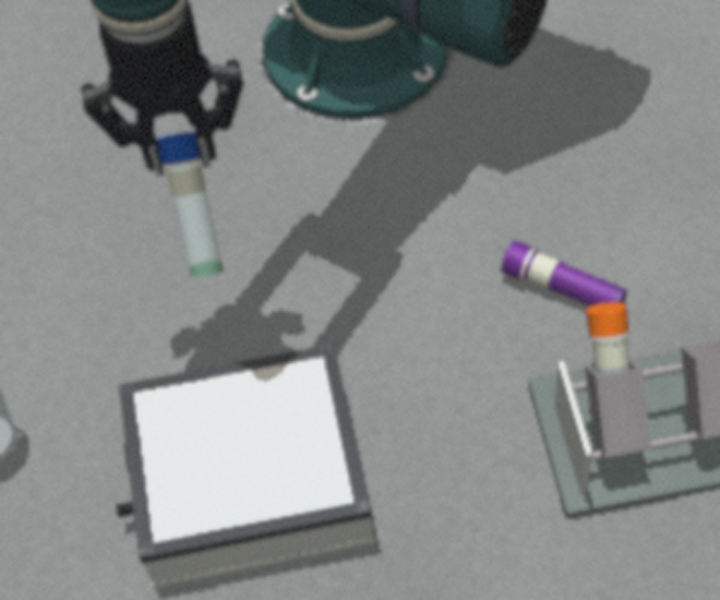

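View pics/top4.png

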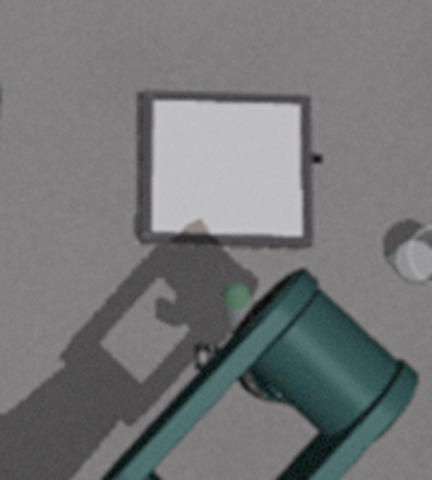

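```bash
cat >> h.py <<'E'
def foot():
    out={}
    for n in('scene','top'):
        z=np.load(n+'.npz');h=cv2.cvtColor(z['p'],cv2.COLOR_RGB2HSV);X=cloud(n,z['d'])
        m=(h[...,0]>50)&(h[...,0]<80)&(h[...,1]>45)&(h[...,2]>70)
        c,l,s,ce=cv2.connectedComponentsWithStats(m.astype(np.uint8))
        for i in range(1,c):
            if s[i,4]>15: 
                q=X[l==i]; print(n,ce[i].round(1),s[i],np.median(q,0).round(4))
def tri(a,b):
    A=[];y=[]
    for n,(u,v) in (('top',a),('scene',b)):
        o,r=ray(n,u,v); r/=np.linalg.norm(r); Pm=np.eye(3)-np.outer(r,r); A.append(Pm);y.append(Pm@o)
    x,res,_,_=np.linalg.lstsq(np.vstack(A),np.hstack(y),rcond=None); return x.round(4),np.sqrt(res).round(4)
E
python3 - <<'E'
from h import *
foot(); print(manip.get_obs()['eef_pos'])
E
```

```text
scene [205.7 171.5] [200 169  12   6  56] [ 0.3786 -0.1951  0.1378]
top [398.  323.1] [393 318  11  11  88] [ 0.3692 -0.194   0.1446]
top [636.6 344.9] [635 338   5  13  21] [ 0.3359 -0.8907  0.0164]
[ 0.30336344 -0.19827255  0.19015382]
```

```bash
python3 -m jog '[[0.2,0,0,1.5,0],[0.2,0,0,3.5,0],[0.2,0,0,5.5,0],[0.2,0,0,7.5,0],[0.2,0,-1,9,0],[0.2,0,-2,9.5,0],[0.2,0,-3,9.5,0],[0.2,0,-3.5,9.5,0]]' 20; python3 -m jog '[[0.2,0,-0.5,0,0],[0.2,0,-1,0,0],[0.2,0,-1.5,-0.1,0],[0.2,0,-2,-0.3,0],[0.2,0,-2.5,-0.5,0],[0.2,0,-3,-0.7,0],[0.2,0,-3.5,-0.8,0],[0.2,0,-4,-0.9,0]]' 20
```

```text
time: 9.73
eef_pos: [0.3393, -0.1984, 0.095]
ee_rot: [-3.141, 0.0, -1.569]
force: [-0.5, -0.9, -1.5]
gripper_width: 0.0354
time: 10.4
eef_pos: [0.3773, -0.1983, 0.1044]
ee_rot: [3.138, -0.0, -1.569]
force: [-6.1, 0.4, 2.4]
gripper_width: 0.0349
```

Run:
```python
from h import *
p,d=grab('scene'); cv2.imwrite('pics/scene5.png',cv2.resize(p[100:320,130:330,::-1],None,fx=2.7,fy=2.7,interpolation=cv2.INTER_CUBIC))
print(manip.get_obs()['force'],manip.get_obs()['moment'])
```

```text
[-2.65129907 -0.18707558 -0.46604239] [-0.07174483  0.62255806 -0.01022526]
```

View pics/scene5.png

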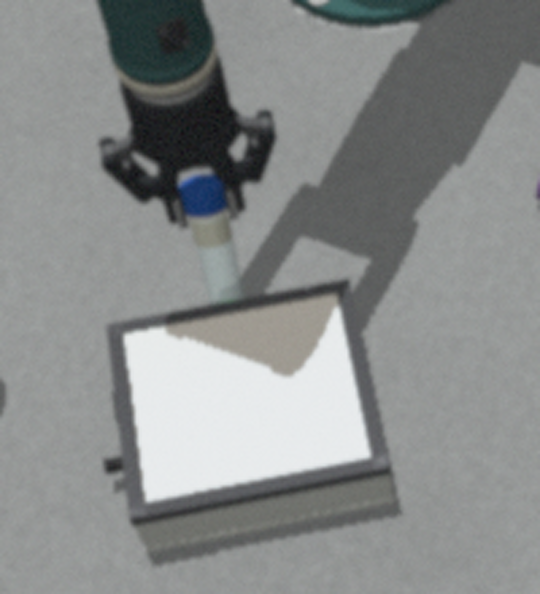

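The tube is turning upright in the jaws: the cap's top face is now visible at crop (205,195), and the side force is only a few N. Continuing.

```bash
python3 -m jog '[[0.2,0,-0.5,-0.1,0],[0.2,0,-1,-0.2,0],[0.2,0,-1.5,-0.3,0],[0.2,0,-2,-0.3,0],[0.2,0,-2.5,-0.4,0],[0.2,0,-3,-0.4,0],[0.2,0,-3.4,-0.5,0],[0.2,0,-3.8,-0.5,0]]' 20
python3 - <<'E'
from h import *
p,d=grab('scene'); cv2.imwrite('pics/scene6.png',cv2.resize(p[100:320,130:330,::-1],None,fx=2.7,fy=2.7,interpolation=cv2.INTER_CUBIC))
print(manip.get_obs()['force'],manip.get_obs()['moment'],manip.get_obs()['eef_pos'])
E
```

```text
time: 11.12
eef_pos: [0.4167, -0.1982, 0.1088]
ee_rot: [3.142, -0.0, -1.569]
force: [-3.0, -0.5, -0.9]
gripper_width: 0.0353
[-2.33402911  0.71492101 -1.80121135] [-0.05370388  0.62428158 -0.02833411] [ 0.41732494 -0.19816283  0.10883337]
```

View pics/scene6.png

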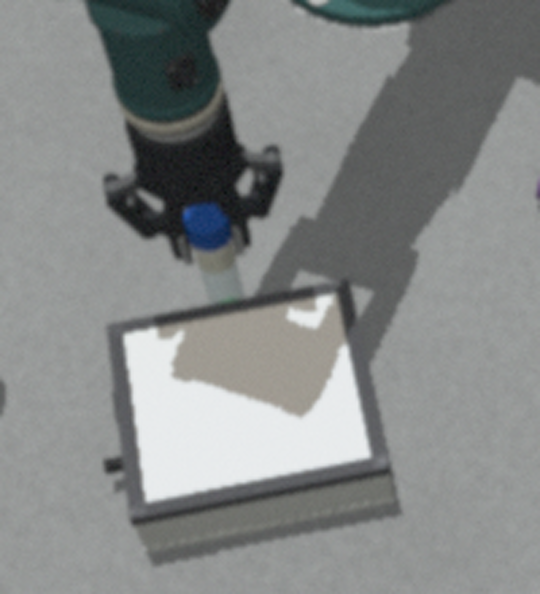

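```bash
python3 -m jog '[[0.2,0,-0.1,0,0],[0.2,0,-0.2,0,0],[0.2,0,-0.3,0,0],[0.2,0,-0.4,0,0],[0.2,0,-0.4,0,0],[0.2,0,-0.4,0,0],[0.2,0,-0.4,0,0],[0.2,0,-0.4,0,0]]' 20
```

```text
time: 11.83
eef_pos: [0.4202, -0.1982, 0.1089]
ee_rot: [-3.141, -0.0, -1.569]
force: [-2.8, -0.5, 0.8]
gripper_width: 0.0353
```

```bash
python3 -m jog '[[0.2,0,-0.1,0,0],[0.2,0,-0.1,0,0],[0.2,0,-0.2,0,0],[0.2,0,-0.2,0,0],[0.2,0,-0.3,0,0],[0.2,0,-0.3,0,0],[0.2,0,-0.3,0,0],[0.2,0,-0.3,0,0]]' 20
python3 - <<'E'
from h import *
for n in('scene','top'): grab(n)
foot();p=np.load('top.npz')['p'];cv2.imwrite('pics/top7.png',cv2.resize(p[220:360,330:480,::-1],None,fx=4,fy=4,interpolation=cv2.INTER_CUBIC))
p=np.load('scene.npz')['p'];cv2.imwrite('pics/scene7.png',cv2.resize(p[130:250,160:280,::-1],None,fx=5,fy=5,interpolation=cv2.INTER_CUBIC))
E
```

```text
time: 12.5
eef_pos: [0.4233, -0.1981, 0.1088]
ee_rot: [-3.141, 0.0, -1.569]
force: [-3.6, -0.1, 0.3]
gripper_width: 0.0353
top [390.4 309.2] [388 307   6   5  19] [ 0.4111 -0.1875  0.0608]
top [636.6 345.2] [635 339   5  12  20] [ 0.3345 -0.8901  0.0189]
```

View pics/scene7.png

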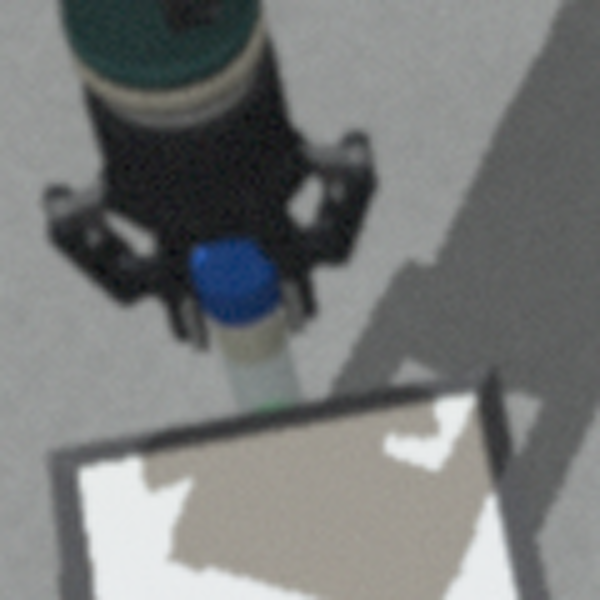

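```bash
python3 -m jog '[[0.2,0,1,0,0],[0.2,0,2.5,-0.5,0],[0.2,0,3,-2.5,0],[0.2,0,3,-5,0],[0.2,0,3,-7.5,0],[0.2,0,3,-10,0],[0.2,0,3,-12,0],[0.2,0,3,-12,0]]' 30
python3 - <<'E'
from h import *
for n in('scene','top'): grab(n)
foot();p=np.load('top.npz')['p'];cv2.imwrite('pics/top8.png',cv2.resize(p[220:380,330:480,::-1],None,fx=3.7,fy=3.7,interpolation=cv2.INTER_CUBIC))
p=np.load('scene.npz')['p'];cv2.imwrite('pics/scene8.png',cv2.resize(p[80:230,160:280,::-1],None,fx=4,fy=4,interpolation=cv2.INTER_CUBIC))
G=manip.get_obs()['eef_pos']+[0,0,.0207]
for a in (-.1,0,.1,.2): print(a,proj('scene',[G,G+.05*np.array([np.sin(a),0,-np.cos(a)]),G+.1125*np.array([np.sin(a),0,-np.cos(a)])]).round(1).tolist(), proj('top',[G+.1125*np.array([np.sin(a),0,-np.cos(a)])]).round(1))
E
```

```text
time: 13.27
eef_pos: [0.3954, -0.1995, 0.2343]
ee_rot: [-3.131, -0.006, -1.569]
force: [0.7, -0.8, -0.7]
gripper_width: 0.0349
scene [203.4 173.4] [197 168  14  12 126] [ 0.4066 -0.1993  0.1657]
top [636.5 344.6] [634 338   6  13  22] [ 0.3359 -0.8903  0.0172]
-0.1 [[196.0, 142.2], [200.1, 156.4], [204.7, 172.7]] [[399.  318.1]]
0 [[196.0, 142.2], [200.4, 158.3], [205.4, 176.9]] [[398.9 313.8]]
0.1 [[196.0, 142.2], [200.7, 160.1], [206.1, 180.9]] [[399.  309.4]]
0.2 [[196.0, 142.2], [200.9, 161.7], [206.6, 184.5]] [[399.1 305.1]]
```

View pics/scene8.png

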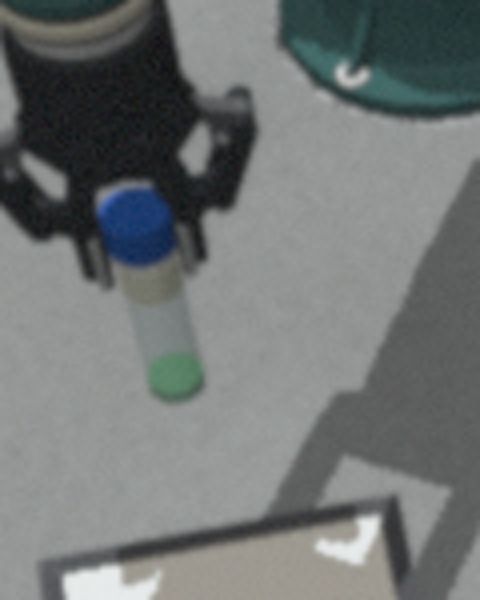

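View pics/top8.png

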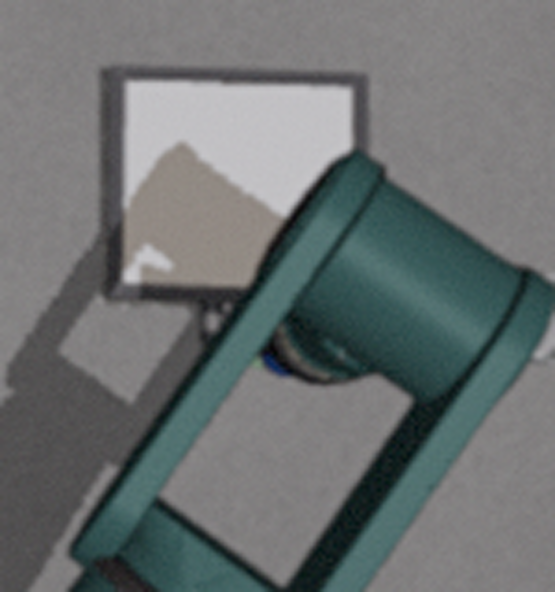

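```bash
cat > lean.py <<'E'
from h import *
from scipy.optimize import least_squares
np.set_printoptions(precision=4,suppress=True)
ps=[manip.grab_frame('scene') for _ in range(6)]
p=np.mean([a for a,_ in ps],0).astype(np.uint8); D=np.array([b for _,b in ps]); d=np.median(D,0)
np.savez('scene.npz',p=p,d=d)
X=cloud('scene',d); e=manip.get_obs()['eef_pos']; print('eef',e,manip.get_obs()['ee_rot'])
G=e+[0,0,.0207]
# points near axis
dx=X-G
m=(abs(dx[...,0])<.06)&(abs(dx[...,1])<.03)&(dx[...,2]<-.016)&(dx[...,2]>-.12)&(d>.3)
q=X[m]; h=cv2.cvtColor(p,cv2.COLOR_RGB2HSV)[m]
print('n',m.sum())
def res(a,q,r):
    c=G+[a[0],a[1],0]; v=np.array([a[2],a[3],-1]);v/=np.linalg.norm(v)
    w=q-c; return np.linalg.norm(w-np.outer(w@v,v),axis=1)-r
for tag,qq in (('all',q),('upper',q[q[:,2]>G[2]-.075])):
    # exclude finger tips / outer points
    qq=qq[(qq[:,2]<G[2]-.018)&(abs(qq[:,1]-G[1])<.017)]
    s=least_squares(lambda a:res(a,qq,.015),[0,0,0,0],loss='soft_l1',f_scale=.002)
    print(tag,len(qq),s.x,'rms',np.sqrt(np.mean(s.fun**2)),'z',np.percentile(qq[:,2],[1,99])-G[2])
E
python3 lean.py
```

```text
eef [ 0.3927 -0.1979  0.2273] [ 3.1394  0.0015 -1.569 ]
n 464
all 449 [-0.0093 -0.0003  0.0679 -0.004 ] rms 0.0006878882202974456 z [-0.1083 -0.0193]
upper 289 [-0.0089 -0.0002  0.0583 -0.0064] rms 0.0006621686545386749 z [-0.0742 -0.0191]
```

The cylinder fit (0.7 mm rms) shows the cap still leaning about 0.068 rad towards the robot, and the tube sitting about 9 mm off-centre in the pads. I'll stand the tube's flat foot on the clear bench in front of the box, which squares it up. Then I'll regrip it centred.

```bash
python3 -m jog '[[0.2,0,0.7,2,0],[0.2,0,1.4,4.5,0],[0.2,0,2,7,0],[0.2,0,2,9.5,0],[0.2,0,2,11,0],[0.2,0,2,12,0],[0.2,0,2,12.5,0],[0.2,0,2,12.8,0]]' 25; python3 -m jog '[[0.2,0,0,0.1,0],[0.2,0,0,0.1,0],[0.2,0,0,0.2,0],[0.2,0,0,0.2,0],[0.2,0,0,0.3,0],[0.2,0,0,0.3,0],[0.2,0,0,0.4,0],[0.2,0,0,0.4,0]]' 25
```

```text
time: 14.33
eef_pos: [0.3731, -0.1981, 0.1003]
ee_rot: [3.141, 0.0, -1.569]
force: [-0.3, 0.3, -1.4]
gripper_width: 0.035
time: 15.0
eef_pos: [0.3732, -0.1982, 0.0968]
ee_rot: [3.142, -0.0, -1.569]
force: [-0.2, 0.0, -1.0]
gripper_width: 0.0348
```

```bash
python3 -m jog '[[0.2,0,0,0.1,0],[0.2,0,0,0.1,0],[0.2,0,0,0.2,0],[0.2,0,0,0.2,0],[0.2,0,0,0.3,0],[0.2,0,0,0.3,0],[0.2,0,0,0.4,0],[0.2,0,0,0.4,0]]' 25;  python3 -m jog '[[0.2,0,0,0.1,0],[0.2,0,0,0.1,0],[0.2,0,0,0.2,0],[0.2,0,0,0.2,0],[0.2,0,0,0.2,0],[0.2,0,0,0.2,0],[0.2,0,0,0.2,0],[0.2,0,0,0.2,0]]' 25
```

```text
time: 15.67
eef_pos: [0.3732, -0.1982, 0.0927]
ee_rot: [3.141, 0.0, -1.569]
force: [-0.2, -0.1, -1.6]
gripper_width: 0.0351
time: 16.33
eef_pos: [0.3741, -0.1985, 0.0924]
ee_rot: [-3.139, -0.001, -1.569]
force: [-0.3, 1.7, 6.7]
gripper_width: 0.0352
```

```bash
python3 -m jog '[[0.41,0,0,-0.1,0],[0.44,0,0,-0.1,0],[0.48,0,0,-0.1,0],[0.55,0,0,-0.1,0],[0.65,0,0,-0.1,0],[0.65,0,0,-0.1,0],[0.65,0,0,-0.1,0],[0.65,0,0,-0.1,0]]' 25; python3 lean.py
python3 - <<'E'
from h import *
p=np.load('scene.npz')['p'];cv2.imwrite('pics/scene9.png',cv2.resize(p[100:250,140:290,::-1],None,fx=3.8,fy=3.8,interpolation=cv2.INTER_CUBIC))
E
```

```text
time: 17.0
eef_pos: [0.3732, -0.1983, 0.0918]
ee_rot: [3.141, 0.0, -1.569]
force: [0.0, -0.5, 0.8]
gripper_width: 0.0557
eef [ 0.3732 -0.1983  0.0919] [-3.1416 -0.0001 -1.569 ]
n 716
all 419 [-0.0013 -0.0021 -0.0073  0.023 ] rms 0.0100787022655552 z [-0.113 -0.02 ]
upper 215 [-0.0007 -0.0017 -0.0251  0.0173] rms 0.00911696611509735 z [-0.0737 -0.019 ]
```

View pics/scene9.png

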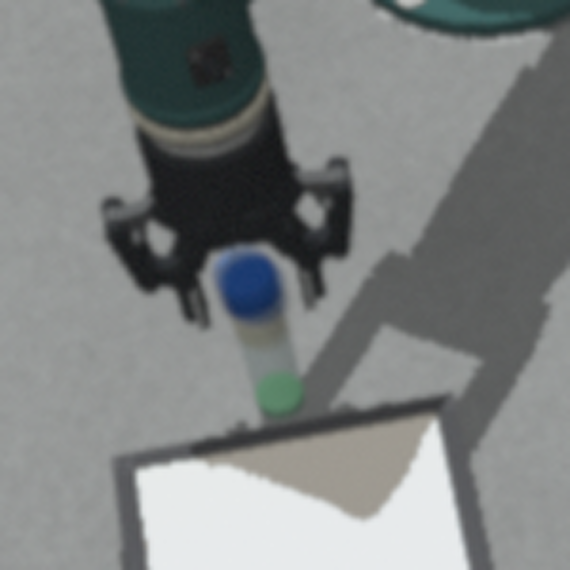

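```bash
sed -i 's/^q=X\[m\];/m\&=(X[...,2]>.012)\&(dx[...,0]>-.016)\&(abs(dx[...,1])<.02)\nq=X[m];/' lean.py; python3 lean.py
python3 - <<'E'
from h import *
z=np.load('scene.npz');p=z['p'];cv2.imwrite('pics/scene10.png',cv2.resize(p[100:250,140:290,::-1],None,fx=3.8,fy=3.8,interpolation=cv2.INTER_CUBIC))
X=cloud('scene',z['d']);h=cv2.cvtColor(p,cv2.COLOR_RGB2HSV);m=(h[...,0]>105)&(h[...,0]<128)&(h[...,1]>150);m[260:]=0;m[:,300:]=0
q=X[m];print('cap',len(q),np.percentile(q,[2,50,98],0))
t=q[q[:,2]>np.percentile(q[:,2],98)-.006];print('cap top',len(t),t.mean(0),np.percentile(t,[3,97],0))
E
```

```text
eef [ 0.3732 -0.1983  0.0919] [ 3.1416 -0.0001 -1.569 ]
n 286
all 282 [-0.0008 -0.0013 -0.008   0.0032] rms 0.0028295626685610194 z [-0.0996 -0.0187]
upper 202 [-0.0006 -0.0014 -0.0135  0.0044] rms 0.003323100494552324 z [-0.0741 -0.0186]
cap 168 [[ 0.36094154 -0.21121767  0.11502285]
 [ 0.37926169 -0.19831703  0.12610778]
 [ 0.39039939 -0.18555655  0.12849334]]
cap top 139 [ 0.37592103 -0.1984466   0.12628923] [[ 0.36148711 -0.21098044  0.12276078]
 [ 0.38859934 -0.18600282  0.12846038]]
```

View pics/scene10.png

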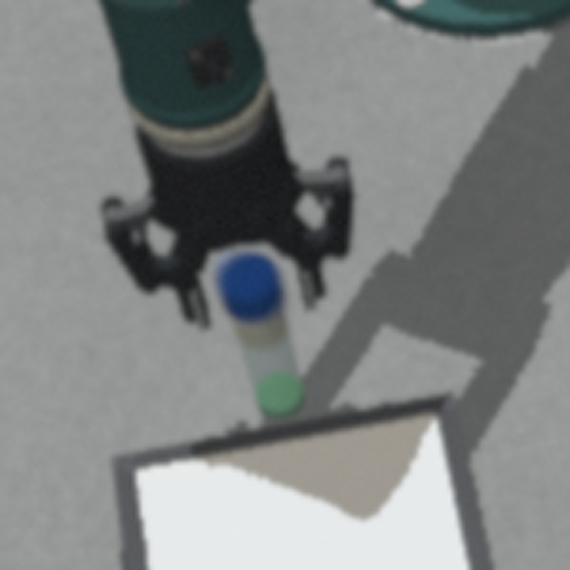

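The tube now stands upright on the bench: lean about 0.01 rad, cap top at z = 0.126, axis within about 2 mm of the TCP. I'll regrip the cap firmly.

```bash
python3 -m jog '[[0.55,0,0,-0.1,0],[0.48,0,0,-0.1,0],[0.44,0,0,-0.1,0],[0.4,0,0,-0.1,0],[0.3,0,0,-0.1,0],[0.2,0,0,-0.1,0],[0.2,0,0,-0.1,0],[0.2,0,0,-0.1,0]]' 40; python3 -m jog '[[0.2,0,0,-0.5,0],[0.2,0,0,-1.5,0],[0.2,0,0,-3,0],[0.2,0,0,-5,0],[0.2,0,0,-7,0],[0.2,0,0,-9,0],[0.2,0,0,-11,0],[0.2,0,0,-12.5,0]]' 40;python3 -m jog '[[0.2,0,0,-0.5,0],[0.2,0,0,-1.5,0],[0.2,0,0,-2.5,0],[0.2,0,0,-3,0],[0.2,0,0,-3,0],[0.2,0,0,-3,0],[0.2,0,0,-3,0],[0.2,0,0,-3,0]]' 40; python3 lean.py
```

```text
time: 18.27
eef_pos: [0.3734, -0.1984, 0.0931]
ee_rot: [-3.141, -0.0, -1.569]
force: [0.1, -0.2, 2.4]
gripper_width: 0.0347
time: 18.93
eef_pos: [0.3735, -0.1984, 0.2203]
ee_rot: [-3.14, -0.001, -1.569]
force: [0.0, -0.2, -0.8]
gripper_width: 0.0349
time: 19.6
eef_pos: [0.3729, -0.198, 0.2469]
ee_rot: [3.14, 0.001, -1.569]
force: [1.3, 1.0, -0.2]
gripper_width: 0.0345
eef [ 0.3732 -0.1982  0.2476] [ 3.1413  0.0001 -1.569 ]
n 453
all 443 [-0.0014 -0.0005 -0.0026 -0.0039] rms 0.0006691867125280288 z [-0.1109 -0.0193]
upper 279 [-0.0012 -0.0005 -0.0082 -0.0025] rms 0.0006659827200043055 z [-0.0746 -0.0188]
```

```bash
python3 -m jog '[[0.2,0,-1,-0.3,0],[0.2,0,-2.5,-0.5,0],[0.2,0,-4.5,-0.5,0],[0.2,0,-7,-0.5,0],[0.2,0,-9.5,-0.5,0],[0.2,0,-12,-0.5,0],[0.2,0,-14,-0.5,0],[0.2,0,-15.2,-0.5,0]]' 40;python3 -m jog '[[0.2,0,0,0,0],[0.2,0,0,0,0],[0.2,0,0,0,0],[0.2,0,0,0,0],[0.2,0,0,0,0],[0.2,0,0,0,0],[0.2,0,0,0,0],[0.2,0,0,0,0]]' 40; python3 lean.py
python3 - <<'E'
from h import *
p,d=grab('top');cv2.imwrite('pics/top11.png',p[...,::-1])
p=np.load('scene.npz')['p'];cv2.imwrite('pics/scene11.png',p[...,::-1])
X=cloud('scene',np.load('scene.npz')['d']);h=cv2.cvtColor(p,cv2.COLOR_RGB2HSV);m=(h[...,0]>105)&(h[...,0]<128)&(h[...,1]>150);m[300:]=0;m[:,300:]=0
q=X[m];print('cap',len(q),np.percentile(q,[2,50,98],0).round(4)); foot()
E
```

```text
time: 20.57
eef_pos: [0.5279, -0.1976, 0.2521]
ee_rot: [-3.141, 0.001, -1.568]
force: [-0.4, 0.6, -1.8]
gripper_width: 0.0346
time: 21.23
eef_pos: [0.525, -0.1981, 0.2531]
ee_rot: [-3.141, -0.0, -1.569]
force: [0.5, -0.0, -1.7]
gripper_width: 0.0351
eef [ 0.5252 -0.198   0.2528] [ 3.1416 -0.0001 -1.569 ]
n 439
all 434 [-0.0015 -0.0006 -0.0025 -0.0063] rms 0.0004948397071003459 z [-0.11   -0.0194]
upper 274 [-0.0012 -0.0004 -0.0103 -0.0098] rms 0.0004973112208534458 z [-0.0742 -0.0192]
cap 308 [[ 0.5114 -0.2139  0.2722]
 [ 0.5308 -0.1977  0.2858]
 [ 0.5416 -0.1827  0.2879]]
scene [211.  218.4] [204 212  14  14 150] [ 0.5374 -0.1975  0.1878]
top [400.1 264. ] [396 260  10   8  48] [ 0.5138 -0.191   0.1975]
top [636.6 345.2] [635 339   5  12  20] [ 0.3346 -0.8902  0.0176]
```

View pics/scene11.png

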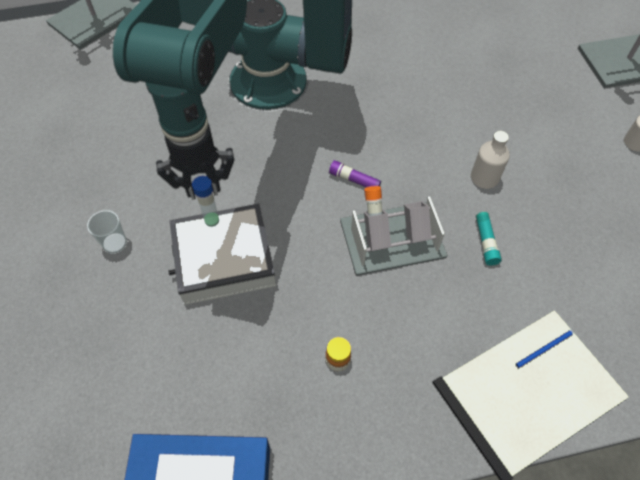

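View pics/top11.png

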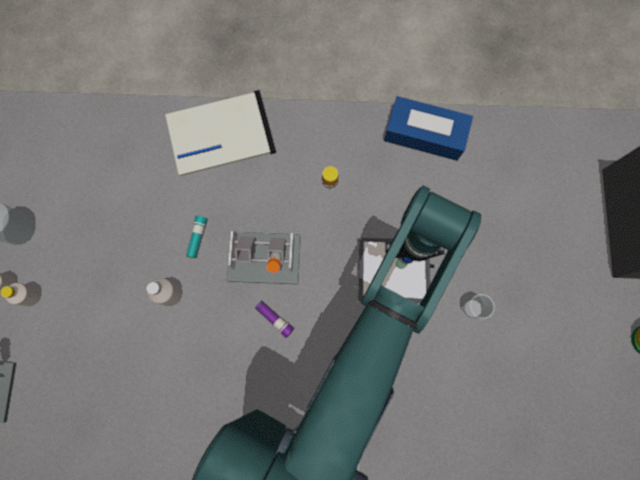

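The tube hangs upright over the cover, with its cap at scene (203,187) and foot at (211,218). The bystanders and the orange tube are where they were. One last check that the cover is still shut, then I'll hand in.

Run:
```python
from h import *
np.set_printoptions(precision=4,suppress=True)
z=np.load('scene.npz');p,d=z['p'],z['d'];X=cloud('scene',d)
q=X[235:285,185:265].reshape(-1,3); q=q[(abs(q[:,0]-.524)<.08)&(abs(q[:,1]+.197)<.085)&(q[:,2]<.12)]
A=np.c_[q[:,:2]-q[:,:2].mean(0),np.ones(len(q))];print(len(q),np.linalg.lstsq(A,q[:,2],rcond=None)[0])
o=manip.get_obs();print(o['eef_pos'],abs(o['joint_vel']).max(),o['gripper_width'],o['time'])
manip.sign_off()
```

```text
3397 [ 0.0001 -0.0001  0.0619]
[ 0.5252 -0.198   0.2528] 0.0015665526890207139 0.03510421760818203 21.5833
the job is handed in; nothing more can be done
```

I shut the cover fully, then drew the blue-capped tube out of the rack. It is now held by its cap, upright over the middle of the cover. The job was handed in at 21.6 s, inside the 48 s limit.

**How the tube was turned upright:** the jog moves can't tilt the tool. I pressed the tube's foot lightly (about 3–6 N) against the lamp box's front wall so it turned in the jaws. A check then showed it still leaning about 0.07 rad and about 9 mm off-centre in the pads, so I stood it on the clear bench and regripped it.

**Last checks:**
- **Cover:** flat, with a measured slope of about 0.0001 and its top at about 62 mm.
- **Tube lean:** about 0.01 rad or less.
- **Tube position:** the axis is within about 2 mm of the cover's middle. The foot is about 10 cm above the cover.
- **Gripper:** arm still, cap held at 35 mm opening with the grip set to 40 N.
- **Other objects:** by eye in both camera views, the orange-capped tube, wash bottle, jar and beaker had not moved.

**Small disagreement:** the lean differed slightly between the two fits (0.007 and 0.014 rad), which is within measurement noise. No other last check disagreed.

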